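Find the flush catch of the cutlery steriliser and spring its lid

ROBOT

A 6-joint arm with a two-finger parallel gripper is mounted at the origin on the work surface. World frame = base frame: x ahead of the robot, y to its left, z up, the work surface at z = 0. Lengths are in m, angles in degrees, forces in N, time in s.
With the tool pointing down it reaches from about 0.3 to 0.75 m from the base axis. Payload 8.5 kg.
Tool frame: the origin (TCP) lies on the centre line of the jaws, within the pads' length; the fingertips stand 19 mm ahead of it and the grasp point (between the pads) is the TCP; z points along the fingers, x is the direction in which the jaws open and shut, and the axes are right-handed (so a half turn about z gives the same grasp; the last joint's range is limited). The gripper opens to 85 mm and grips with 20 to 120 N. Pads are 22 mm wide; open, the fingers measure 114 mm over their backs; the gripper's body (76 mm by 85 mm) begins 54 mm behind the grasp point. The pads swing forward as they close: fully open they stand 13 mm farther back than shut.
Start: joints at [52.065, 21.807, 74.336, -0, 83.858, -12.336], TCP at [0.238, 0.496, 0.25] pointing down, gripper open.
Joint ranges: [-178.18, 178.18], [-50.72, 133.34], [12.68, 142.11], [-81.47, 261.47], [9.98, 163.14], [-165.26, 165.26]. Speed limits (degrees/s): [136.94, 136.94, 180, 180, 180, 180].

INTERFACE

Orientations are given as a 3x3 rotation matrix whose columns are the frame's x, y, z axes.
In Python, from rig import env, cams, order gives the robot as it stands.
- The arm moves only by the tool step_arm, never from a script. Its argument "steps" is a list of rows, each an object with "xyz": the shift along the tool's x, y, z normalised to -1 to 1, where 1 is 0.04 m, a list of three; "turn": the turn, a rotation vector about the tool's x, y, z normalised to -1 to 1, where 1 is 0.08 rad, a list of three; "gripper": the gripper command: -1 is shut, 1 is fully open, values between are in proportion. A call has 1 to 20 rows; each row shifts and turns the commanded pose from where the row before left it, along the tool's axes as they then stand; what a row does not reach is not made up. A row lasts 1/12 s, in which the tool goes at most 41.7 mm and 7.16 degrees, less where a joint would pass 70% of its speed; a pose out of reach is approached as far as the arm can. A call with a number of a shift or a turn outside -1 to 1 is refused whole. A call with a gripper value outside its range is refused whole. The fingers move at their own pace and stop on an object; "squeeze" is the grip in N (left out, the last holds). Time passes only in rows, so rows that do not move let the fingers close. It gives the time, the measured TCP pose, the force and the opening at its end, in the units of the state.
- env.observe(): the state, without advancing time (a new reading comes with each control period).
- cams.get_image(name): name is "side" or "top" or "wrist"; returns (picture, depth): 420x560x3 uint8, red, green, blue; 420x560 float32, m along the optical axis (not along the pixel's ray), 0 where there is no reading.
- cams.camera_info(name): a dict with "fx", "fy", "cx", "cy" (pixels), "k1" (the pictures are not rectified: a ray, as slopes to the right and down, at radius r is drawn at 1 + k1 r^2 times it, then the intrinsics apply), "extrinsics" (4x4, takes a point from camera to world coordinates). Camera axes: x right, y down, z forward; pixel columns grow to the right and rows downward; lengths in m; the calibration is good to about 2 mm. A picture is of the moment at which its call begins: read the wrist's pose just before it. camera_info takes no time and is no camera call; for the wrist camera it gives the pose at the moment of the call.
- order.close_job(): hands the job in, once; it reports no verdict.
The state is a dict: "time_s": time; "q": joint angles; "qvel": joint speeds; "joint_efforts": joint torques, N m; "position": TCP position; "tool_rot": TCP orientation; "ft_force": force on the tool from outside, world axes, zero at the start; "wrist_torque": the same for the moment, N m; "grip_width": finger opening in m.
Only numpy, scipy, OpenCV 4.12 (cv2) and the standard library are available. Lean on these libraries where they do the work, as an engineer would, in place of code of your own. Each camera call takes 0.05 s, during which the arm holds its last target. There are 200 camera calls.

TASK

Open the white cutlery steriliser on the dish mat: its catch is a flush press plate hidden somewhere along the white panel set into its top, on the robot's side of the grey lid, so feel along the panel with shut fingertips until a spot gives, and press it down until the lid springs up by itself. Touch the case lightly (do not lean on it or push it along), do not lift or push the lid by hand, and leave everything else standing where it is. Finish with the lid standing open and the hand clear.

Things in the scene. Friction and masses are not known exactly. Their poses are not given: they have to be found in the camera images.
- case: White plastic cutlery steriliser case, 200 mm deep (its x), 416 wide (its y), 95 high, about 2.4 kg, loose on rubber feet; origin at the centre of its underside, z up, front faces -x. Its top is a white deck in front (x = -100 to -28 mm, z = 95) and the grey lid behind (x = -26 to 96 mm). A flat white panel is let into the deck.
- panel_mid (a point): Middle of the inlaid panel, on its surface (x = -63, y = 0, z = 93.5 mm on the case); axes as the case's. The panel shows 174 mm along y and 58 mm along x, 1.5 mm below the deck round it, and is stiff (flexes 0.05 mm per N) except for the press plate somewhere in it.
- press_plate (a joint): Push depth, m: 0 at rest, 0.006 fully down. White like the panel, 50 mm (y) by 48 mm (x), on the panel's centre line, its middle at most 58 mm to either side of panel_mid along y: where is not given, feel for it or look for its fine seam. Top 1.5 mm below the panel at rest. Sprung: gives at 2 N, fully down at 5.5 N, frees the lid at about 3 mm, springs back when let go.
- lid (a joint): Opening angle of the lid, rad: 0 shut and caught, 1.15 fully open. Grey plate 122 x 416 x 8 mm hinged along the far (+x) top edge of the case; once freed, a soft spring swings its near edge up and away in about a second and holds it open.
- bottle: Frosted glass bottle, 58 mm across, 143 mm high with its white cap, standing beside the case; origin at the centre of its underside.
- sippy_cup: Yellow sippy cup, 72 mm across, 108 mm high, two handles along its y (108 mm over all), standing beside the case; origin at the centre of its underside.
- scoop: White measuring scoop, 40 mm across, 33 mm high, handle reaching 93 mm along its +y, in front of the case; origin under the centre of its cup.
- tin: Small stainless tin with hinged cover, 62 x 92 x 46 mm high, in front of the case; origin at the centre of its underside.
- spoon: White-handled baby spoon with a steel bowl, 140 mm long along its x, lying in front of the case; origin at its underside.
- bowl: Small white bowl, 96 mm across, 45 mm high, beside the case; origin at the centre of its underside.
- rack: Grey folding plastic rack standing open as an A, about 115 mm along x and 122 mm along y, 126 mm high, hinge on top and a latch stay on one side; origin at the centre of its footprint.

How it is judged (in metres and radians):
On the way, in this order (a step that is already met when the one before it is completed fails the run):
1. the press plate is pushed in far enough to free the lid (value of joint press_plate above 0.0028 m), for 0.02 s.
2. the lid springs up (value of joint lid above 0.6 rad), for 0.1 s.
At the end, for the whole second after the job is handed in: The lid stands open (over 0.95 rad), the press plate has sprung back (within 1.2 mm of rest), the case stands level and at rest within 20 mm of where it was, and every other thing within 30 mm of where it was (value of joint lid above 0.95 rad and value of joint press_plate below 0.0012 m and angle between case's own z axis and vertical below 0.03 rad and linear speed of case below 0.02 m/s and distance of case from where it was at the start of the episode below 0.02 m and distance of each of bottle, sippy_cup, scoop, tin, spoon, bowl, rack from where it was at the start of the episode below 0.03 m); the robot touches nothing.
It fails at once if the case is lifted, tipped or pushed more than 20 mm (distance of case from where it was at the start of the episode above 0.02 m or angle between case's own z axis and vertical above 0.1 rad).
It fails at once if the case is leaned on with more than 60 N (contact force between any of the fingers, the arm and case above 60 N).
It fails at once if the lid is pushed or lifted by hand with more than 12 N (contact force between any of the fingers, the arm and lid above 12 N).
It fails at once if another thing on the mat is knocked over, lifted or pushed more than 30 mm (distance of any of bottle, sippy_cup, scoop, tin, spoon, bowl, rack from where it was at the start of the episode above 0.03 m or angle between any of bottle, sippy_cup, scoop, tin, spoon, bowl, rack's own z axis and vertical above 0.5 rad).
It also fails if it takes over 48 s, if anything falls off the work surface, if the arm or the gripper's body presses on something with over 40 N, if the wrist force passes 120 N, or if a joint passes its speed limit or range.

## Working session

There is one attempt and no reset: what is moved stays moved. The work goes in short steps, Python scripts to look and compute and a tool call to move; the robot and the scene stay as the last step left them, time stands still between calls to the robot, and variables do not carry over. Pictures are saved under pics/ and viewed, about 8 in all and at most 12, crops included, and the job is handed in when it is done.

Besides the shell and the picture viewer there is one more tool, called after "Request:" by a JSON object that holds its "op" and its "data", one argument or row to a line. step_arm: Moves the arm, as the interface text tells. Scaled input: -1 to 1 covers 0.04 m each way for a shift and 0.08 rad each way for a turn. Its arguments: {"type":"object","properties":{"steps":{"type":"array"},"squeeze":{"type":"number"}},"required":["steps"]}

```bash
mkdir -p pics; ls; cat > h.py <<'E'
from rig import env,cams,order
import numpy as np,cv2
def grab(n,f):
    i=cams.camera_info(n);im,d=cams.get_image(n);cv2.imwrite('pics/'+f+'.png',im[:,:,::-1]);np.savez('pics/'+f+'.npz',im=im,d=d,E=i['extrinsics'],k=[i[k] for k in('fx','fy','cx','cy','k1')]);return im,d
def load(f):
    z=np.load('pics/'+f+'.npz');return z['im'],z['d'],z['E'],z['k']
def rays(px,k):
    fx,fy,cx,cy,k1=k;px=np.atleast_2d(px).astype(float)
    K=np.array([[fx,0,cx],[0,fy,cy],[0,0,1]]);
    d=(px-[cx,cy])/[fx,fy];u=d.copy()
    for _ in range(20):u=d/(1+k1*(u**2).sum(1,keepdims=True))
    return np.c_[u,np.ones(len(u))]
def plane(px,f,z):
    _,_,E,k=load(f);r=rays(px,k)@E[:3,:3].T;o=E[:3,3];return o+r*((z-o[2])/r[:,2:])
def pts(px,f):
    _,d,E,k=load(f);px=np.atleast_2d(px);r=rays(px,k);return (r*d[px[:,1].astype(int),px[:,0].astype(int)][:,None])@E[:3,:3].T+E[:3,3]
E
python3 - <<'E'
from h import *
s=env.observe();print(s)
for n in('top','side'):
    im,d=grab(n,n+'0');print(n,cams.camera_info(n))
E
```

```text
pics
{'time_s': 0.0, 'q': array([ 5.20638330e+01,  2.18417474e+01,  7.43849702e+01,  1.78652240e-03,
        8.38551058e+01, -1.23360331e+01]), 'qvel': array([ 0.03390345, -0.07238476, -0.0367826 ,  0.01035133,  0.07482881,
       -0.08270466]), 'joint_efforts': array([ 9.42602746e-04, -4.48478222e+01, -2.31275439e+01, -1.38674086e-04,
        4.91759100e-03,  3.00801150e-05]), 'position': array([0.23748746, 0.49580544, 0.24970337]), 'tool_rot': array([[ 4.32090258e-01,  9.01829914e-01, -9.02414795e-04],
       [ 9.01829297e-01, -4.32091071e-01, -1.10726770e-03],
       [-1.38849251e-03, -3.35384515e-04, -9.99998980e-01]]), 'ft_force': array([ 0.02585093, -0.0675635 ,  0.85290064]), 'wrist_torque': array([-0.00400638,  0.02008591,  0.02143627]), 'grip_width': 0.08550399820169102}
top {'fx': 389.6555903512476, 'fy': 389.6555903512476, 'cx': 275.7946824094652, 'cy': 213.03476808916352, 'k1': -0.04211234494962241, 'extrinsics': array([[-2.84461157e-02, -9.83132412e-01,  1.80669529e-01,
         4.25065597e-01],
       [-9.99579335e-01,  2.89995667e-02,  4.22121716e-04,
        -7.43823582e-03],
       [-5.65433961e-03, -1.80581520e-01, -9.83543768e-01,
         8.76056122e-01],
       [ 0.00000000e+00,  0.00000000e+00,  0.00000000e+00,
         1.00000000e+00]])}
side {'fx': 433.26898945731807, 'fy': 433.26898945731807, 'cx': 277.0906907706774, 'cy': 214.5024350618682, 'k1': -0.08727667454580469, 'extrinsics': array([[ 0.98386296, -0.13385023,  0.1187341 ,  0.43726065],
       [-0.17891351, -0.72890775,  0.66082028, -0.70013901],
       [-0.00190475, -0.67139973, -0.74109296,  0.89064495],
       [ 0.        ,  0.        ,  0.        ,  1.        ]])}
```

View pics/top0.png

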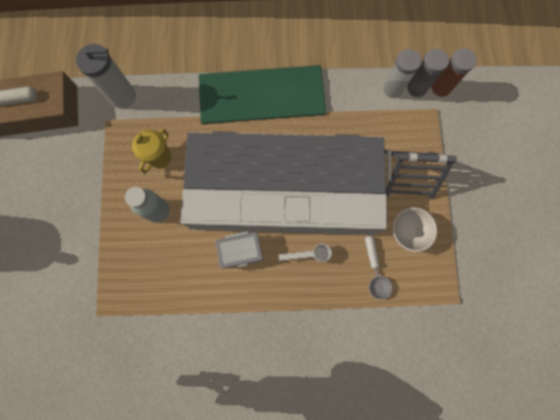

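View pics/side0.png

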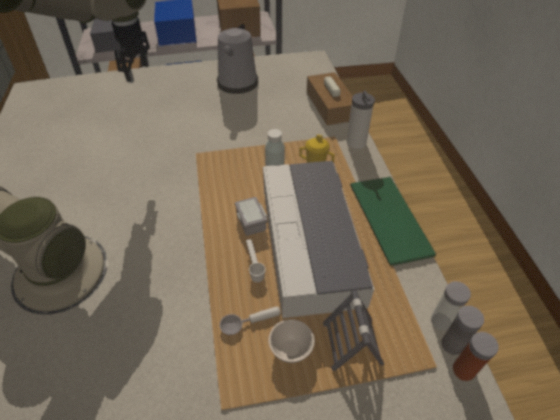

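The top view shows the case with the white deck at about rows 190–228 and the lid behind it. There is a seam square near (297,208). The tin (240,250), scoop (320,254), spoon (372,250) and bowl (414,230) stand in front. The side view agrees. I'll enlarge the deck and compute positions.

```bash
python3 - <<'E'
from h import *
im,d,E,k=load('top0')
c=cv2.resize(im[180:240,170:400],None,fx=3.4,fy=3.4,interpolation=cv2.INTER_CUBIC).astype(float)
c=np.clip((c-90)*1.8,0,255).astype(np.uint8)
im2,_,_,_=load('side0')
e=cv2.resize(im2[150:320,230:380],None,fx=2.3,fy=2.3,interpolation=cv2.INTER_CUBIC)
o=np.zeros((c.shape[0]+e.shape[0],782,3),np.uint8);o[:c.shape[0],:c.shape[1]]=c;o[c.shape[0]:,:e.shape[1]]=e
cv2.imwrite('pics/crop.png',o[:,:,::-1])
for p in [(183,222),(386,227),(184,191),(386,192),(284,135),(285,196),(310,196),(285,221),(310,221),(297,208)]:
    print(p,plane(p,'top0',.0935)[0].round(4),pts(p,'top0')[0].round(4))
E
```

```text
(183, 222) [0.5558 0.1827 0.0935] [0.5547 0.1812 0.1001]
(386, 227) [ 0.5334 -0.2302  0.0935] [ 0.5324 -0.2281  0.1007]
(184, 191) [0.6208 0.1816 0.0935] [0.6189 0.1798 0.1012]
(386, 192) [ 0.6063 -0.236   0.0935] [ 0.6221 -0.256   0.0251]
(284, 135) [ 0.7367 -0.0293  0.0935] [ 0.734  -0.0291  0.1002]
(285, 196) [ 0.6039 -0.0271  0.0935] [ 0.6026 -0.0269  0.0993]
(310, 196) [ 0.6024 -0.0785  0.0935] [ 0.6012 -0.078   0.0985]
(285, 221) [ 0.5518 -0.0254  0.0935] [ 0.5509 -0.0252  0.099 ]
(310, 221) [ 0.5503 -0.0762  0.0935] [ 0.5492 -0.0756  0.1003]
(297, 208) [ 0.578  -0.0508  0.0935] [ 0.577  -0.0505  0.0987]
```

View pics/crop.png

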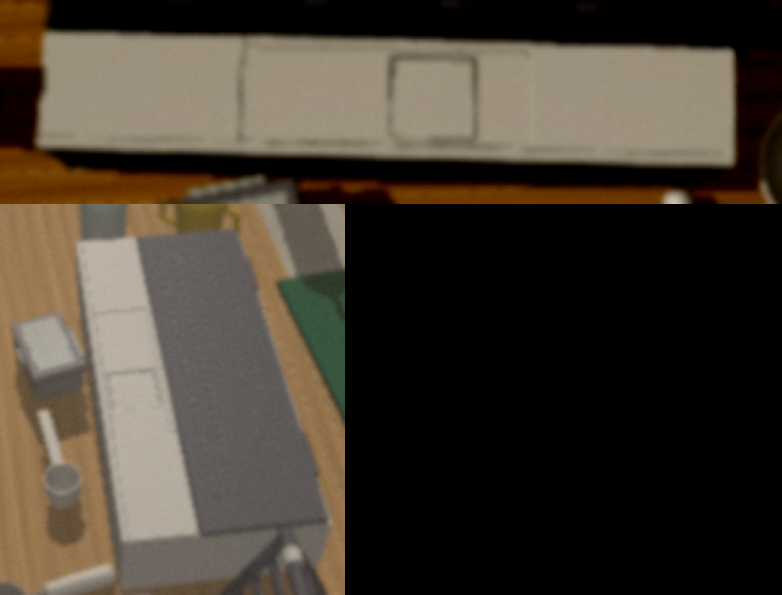

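Seam square centre is about (297.4, 208.8), which gives world ≈ (0.576, −0.052). It is 29 mm to the −y side of the panel middle, so within the stated 58 mm. I'll move above it, fingers shut, aiming slightly towards the front edge and away from the lid.

Request:
{"op": "step_arm", "data": {
  "steps": [
    {"xyz": [-0.437, 0.67, 0], "turn": [0, 0, 0], "gripper": -1},
    {"xyz": [-0.437, 0.67, 0], "turn": [0, 0, 0], "gripper": -1},
    {"xyz": [-0.437, 0.67, 0], "turn": [0, 0, 0], "gripper": -1},
    {"xyz": [-0.437, 0.67, 0], "turn": [0, 0, 0], "gripper": -1},
    {"xyz": [-0.437, 0.67, 0], "turn": [0, 0, 0], "gripper": -1},
    {"xyz": [-0.437, 0.67, 0], "turn": [0, 0, 0], "gripper": -1},
    {"xyz": [-0.437, 0.67, 0], "turn": [0, 0, 0], "gripper": -1},
    {"xyz": [-0.437, 0.67, 0], "turn": [0, 0, 0], "gripper": -1},
    {"xyz": [-0.437, 0.67, 0], "turn": [0, 0, 0], "gripper": -1},
    {"xyz": [-0.437, 0.67, 0], "turn": [0, 0, 0], "gripper": -1},
    {"xyz": [-0.437, 0.67, 0], "turn": [0, 0, 0], "gripper": -1},
    {"xyz": [-0.437, 0.67, 0], "turn": [0, 0, 0], "gripper": -1},
    {"xyz": [-0.437, 0.67, 0], "turn": [0, 0, 0], "gripper": -1},
    {"xyz": [-0.437, 0.67, 0], "turn": [0, 0, 0], "gripper": -1},
    {"xyz": [-0.437, 0.67, 0], "turn": [0, 0, 0], "gripper": -1},
    {"xyz": [-0.437, 0.67, 0], "turn": [0, 0, 0], "gripper": -1},
    {"xyz": [-0.437, 0.67, 0], "turn": [0, 0, 0], "gripper": -1},
    {"xyz": [-0.437, 0.67, 0], "turn": [0, 0, 0], "gripper": -1},
    {"xyz": [-0.437, 0.67, 0], "turn": [0, 0, 0], "gripper": -1},
    {"xyz": [-0.437, 0.67, 0], "turn": [0, 0, 0], "gripper": -1}
  ]
}}

```text
time_s: 1.77
position: [0.5704, -0.0524, 0.25]
tool_rot: [[0.432, 0.902, -0.001], [0.902, -0.432, 0.0], [-0.0, -0.001, -1.0]]
ft_force: [-0.7, 0.7, -0.8]
grip_width: 0.0001
```

Request:
{"op": "step_arm", "data": {
  "steps": [
    {"xyz": [0, 0, 0], "turn": [0, 0, -1], "gripper": -1},
    {"xyz": [0, 0, 0], "turn": [0, 0, -1], "gripper": -1},
    {"xyz": [0, 0, 0], "turn": [0, 0, -1], "gripper": -1},
    {"xyz": [0, 0, 0], "turn": [0, 0, -1], "gripper": -1},
    {"xyz": [0, 0, 0], "turn": [0, 0, -1], "gripper": -1},
    {"xyz": [0, 0, 0], "turn": [0, 0, 0], "gripper": -1},
    {"xyz": [0, 0, 0], "turn": [0, 0, 0], "gripper": -1},
    {"xyz": [0, 0, 0], "turn": [0, 0, 0], "gripper": -1}
  ]
}}

```text
time_s: 2.43
position: [0.5699, -0.0508, 0.2502]
tool_rot: [[0.049, 0.999, -0.0], [0.999, -0.049, 0.0], [0.0, -0.0, -1.0]]
ft_force: [-0.1, -0.6, -0.3]
grip_width: -0.0001
```

```bash
python3 - <<'E'
from h import *
s=env.observe();print(s['time_s'],s['position'],s['tool_rot'].round(3),s['ft_force'])
E=cams.camera_info('wrist')['extrinsics'];print(E.round(3));print(s['tool_rot'].T@(E[:3,3]-s['position']))
grab('wrist','w1')
E
```

```text
2.4333 [ 0.56990992 -0.05084114  0.25015079] [[ 0.049  0.999 -0.   ]
 [ 0.999 -0.049  0.   ]
 [ 0.    -0.    -1.   ]] [-0.14865687 -0.64221807 -0.31881278]
[[ 0.05   0.945  0.323  0.487]
 [ 0.999 -0.047 -0.015 -0.047]
 [ 0.001  0.323 -0.946  0.374]
 [ 0.     0.     0.     1.   ]]
[ 8.45403997e-06 -8.34688479e-02 -1.23953584e-01]
```

View pics/w1.png

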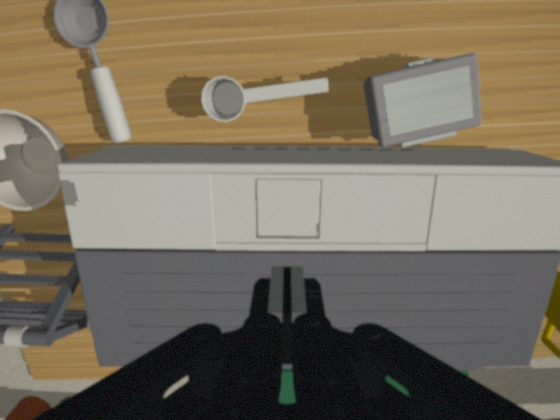

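The wrist view shows the panel at columns 213–435 and the plate seam square at (256–321, 179–238), centre (288,208). The camera is on the front side, away from the lid.

```bash
python3 - <<'E'
from h import *
px=[(256,179),(321,179),(256,238),(321,238),(288.5,208),(213,210),(435,210),(66,168),(556,165),(76,249),(560,250)]
P=pts(px,'w1')
for p,a,b in zip(px,plane(px,'w1',.0935).round(4),P.round(4)):print(p,a,b)
E
```

```text
Traceback (most recent call last):
  File "h.py", line 16, in pts
    _,d,E,k=load(f);px=np.atleast_2d(px);r=rays(px,k);return (r*d[px[:,1].astype(int),px[:,0].astype(int)][:,None])@E[:3,:3].T+E[:3,3]
                                                                ~^^^^^^^^^^^^^^^^^^^^^^^^^^^^^^^^^^^^^^^^^
IndexError: index 560 is out of bounds for axis 1 with size 560
```

```bash
python3 - <<'E'
from h import *
px=[(256,179),(321,179),(256,238),(321,238),(288.5,208),(213,210),(435,210),(66,168),(556,165),(76,249),(556,250)]
P=pts(px,'w1')
for p,a,b in zip(px,plane(px,'w1',.0975).round(4),P.round(4)):print(p,a,b)
E
```

```text
(256, 179) [ 0.5534 -0.0738  0.0975] [ 0.5533 -0.0738  0.0978]
(321, 179) [ 0.5559 -0.0231  0.0975] [ 0.5558 -0.0231  0.0979]
(256, 238) [ 0.6033 -0.0776  0.0975] [ 0.6025 -0.0774  0.0993]
(321, 238) [ 0.6059 -0.024   0.0975] [ 0.605  -0.0242  0.0996]
(288.5, 208) [ 0.5785 -0.0496  0.0975] [ 0.5786 -0.0496  0.0972]
(213, 210) [ 0.5772 -0.1104  0.0975] [ 0.5765 -0.1099  0.0994]
(435, 210) [0.5861 0.069  0.0975] [0.5847 0.0673 0.1017]
(66, 168) [ 0.5365 -0.2231  0.0975] [ 0.5357 -0.2201  0.1023]
(556, 165) [0.5531 0.1648 0.0975] [0.5535 0.1662 0.0957]
(76, 249) [ 0.6061 -0.2317  0.0975] [ 0.6068 -0.2328  0.096 ]
(556, 250) [0.6282 0.1794 0.0975] [0.6285 0.1799 0.0969]
```

Both views agree: the plate centre is (0.578, −0.050), with its surface at z ≈ 0.097. I'll descend to about 14 mm above it, then feel down.

Request:
{"op": "step_arm", "data": {
  "steps": [
    {"xyz": [0, 0.075, 0.4], "turn": [0, 0, 0], "gripper": -1},
    {"xyz": [0, 0, 0.5], "turn": [0, 0, 0], "gripper": -1},
    {"xyz": [0, 0, 0.5], "turn": [0, 0, 0], "gripper": -1},
    {"xyz": [0, 0, 0.5], "turn": [0, 0, 0], "gripper": -1},
    {"xyz": [0, 0, 0.5], "turn": [0, 0, 0], "gripper": -1},
    {"xyz": [0, 0, 0.5], "turn": [0, 0, 0], "gripper": -1},
    {"xyz": [0, 0, 0], "turn": [0, 0, 0], "gripper": -1},
    {"xyz": [0, 0, 0], "turn": [0, 0, 0], "gripper": -1}
  ]
}}

```text
time_s: 3.15
position: [0.5728, -0.051, 0.1341]
tool_rot: [[0.048, 0.999, -0.001], [0.999, -0.048, 0.0], [0.0, -0.002, -1.0]]
ft_force: [0.6, 0.6, 0.8]
grip_width: 0.0002
```

Request:
{"op": "step_arm", "data": {
  "steps": [
    {"xyz": [0, 0, 0.1], "turn": [0, 0, 0], "gripper": -1},
    {"xyz": [0, 0, 0.1], "turn": [0, 0, 0], "gripper": -1},
    {"xyz": [0, 0, 0], "turn": [0, 0, 0], "gripper": -1},
    {"xyz": [0, 0, 0], "turn": [0, 0, 0], "gripper": -1}
  ]
}}

```text
time_s: 3.48
position: [0.5731, -0.051, 0.1267]
tool_rot: [[0.047, 0.999, 0.001], [0.999, -0.047, -0.0], [-0.0, 0.001, -1.0]]
ft_force: [0.4, 0.6, -0.3]
grip_width: -0.0002
```

Request:
{"op": "step_arm", "data": {
  "steps": [
    {"xyz": [0, 0, 0.05], "turn": [0, 0, 0], "gripper": -1},
    {"xyz": [0, 0, 0.05], "turn": [0, 0, 0], "gripper": -1},
    {"xyz": [0, 0, 0], "turn": [0, 0, 0], "gripper": -1},
    {"xyz": [0, 0, 0], "turn": [0, 0, 0], "gripper": -1}
  ]
}}

```text
time_s: 3.82
position: [0.5729, -0.051, 0.1223]
tool_rot: [[0.047, 0.999, -0.0], [0.999, -0.047, 0.0], [0.0, -0.0, -1.0]]
ft_force: [0.4, -0.3, -0.0]
grip_width: -0.0001
```

Request:
{"op": "step_arm", "data": {
  "steps": [
    {"xyz": [0, 0, 0.05], "turn": [0, 0, 0], "gripper": -1},
    {"xyz": [0, 0, 0.05], "turn": [0, 0, 0], "gripper": -1},
    {"xyz": [0, 0, 0], "turn": [0, 0, 0], "gripper": -1},
    {"xyz": [0, 0, 0], "turn": [0, 0, 0], "gripper": -1}
  ]
}}

```text
time_s: 4.15
position: [0.5729, -0.051, 0.1181]
tool_rot: [[0.047, 0.999, -0.0], [0.999, -0.047, 0.0], [0.0, -0.0, -1.0]]
ft_force: [-0.2, 0.3, -1.3]
grip_width: 0.0001
```

Request:
{"op": "step_arm", "data": {
  "steps": [
    {"xyz": [0, 0, 0.05], "turn": [0, 0, 0], "gripper": -1},
    {"xyz": [0, 0, 0], "turn": [0, 0, 0], "gripper": -1},
    {"xyz": [0, 0, 0], "turn": [0, 0, 0], "gripper": -1}
  ]
}}

```text
time_s: 4.4
position: [0.5731, -0.0511, 0.1165]
tool_rot: [[0.047, 0.999, 0.001], [0.999, -0.047, -0.0], [-0.0, 0.001, -1.0]]
ft_force: [1.2, 0.8, -0.2]
grip_width: -0.0004
```

Request:
{"op": "step_arm", "data": {
  "steps": [
    {"xyz": [0, 0, 0.04], "turn": [0, 0, 0], "gripper": -1},
    {"xyz": [0, 0, 0], "turn": [0, 0, 0], "gripper": -1},
    {"xyz": [0, 0, 0], "turn": [0, 0, 0], "gripper": -1}
  ]
}}

```text
time_s: 4.65
position: [0.5731, -0.0511, 0.1149]
tool_rot: [[0.047, 0.999, 0.001], [0.999, -0.047, -0.0], [-0.0, 0.001, -1.0]]
ft_force: [-0.5, 0.4, 3.0]
grip_width: 0.0001
```

Request:
{"op": "step_arm", "data": {
  "steps": [
    {"xyz": [0, 0, 0.04], "turn": [0, 0, 0], "gripper": -1},
    {"xyz": [0, 0, 0], "turn": [0, 0, 0], "gripper": -1},
    {"xyz": [0, 0, 0], "turn": [0, 0, 0], "gripper": -1}
  ]
}}

```text
time_s: 4.9
position: [0.5731, -0.0511, 0.1132]
tool_rot: [[0.047, 0.999, 0.001], [0.999, -0.047, -0.0], [-0.0, 0.001, -1.0]]
ft_force: [1.0, -0.4, 3.6]
grip_width: -0.0002
```

The spot gives softly (about 3 N over 1.6 mm), so it is the sprung plate. Two small pushes more.

Request:
{"op": "step_arm", "data": {
  "steps": [
    {"xyz": [0, 0, 0.04], "turn": [0, 0, 0], "gripper": -1},
    {"xyz": [0, 0, 0], "turn": [0, 0, 0], "gripper": -1}
  ]
}}

```text
time_s: 5.07
position: [0.5731, -0.0511, 0.1115]
tool_rot: [[0.047, 0.999, 0.0], [0.999, -0.047, -0.0], [-0.0, 0.0, -1.0]]
ft_force: [1.4, -0.1, 5.1]
grip_width: -0.0001
```

Request:
{"op": "step_arm", "data": {
  "steps": [
    {"xyz": [0, 0, 0.02], "turn": [0, 0, 0], "gripper": -1},
    {"xyz": [0, 0, 0], "turn": [0, 0, 0], "gripper": -1}
  ]
}}

```text
time_s: 5.23
position: [0.5731, -0.0511, 0.1108]
tool_rot: [[0.047, 0.999, 0.001], [0.999, -0.047, -0.0], [-0.0, 0.001, -1.0]]
ft_force: [0.6, 0.1, 5.8]
grip_width: -0.0
```

```bash
python3 - <<'E'
from h import *
a,_=grab('side','s2')
o=np.hstack([load('side0')[0][140:330,220:400],a[140:330,220:400]])
cv2.imwrite('pics/s2c.png',cv2.resize(o,None,fx=2,fy=2)[:,:,::-1])
E
```

```text
(no output)
```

View pics/s2c.png

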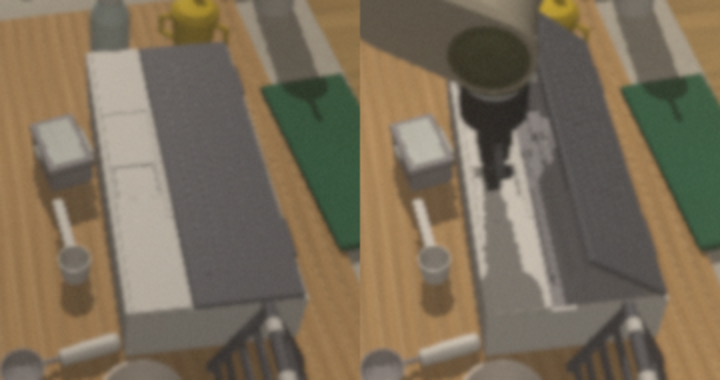

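The lid is swinging up, with its near edge well off the case. I'll retract up, then back away.

Request:
{"op": "step_arm", "data": {
  "steps": [
    {"xyz": [0, 0, -0.3], "turn": [0, 0, 0], "gripper": -1},
    {"xyz": [0, -0.1, -0.5], "turn": [0, 0, 0], "gripper": -1},
    {"xyz": [0, -0.3, -0.5], "turn": [0, 0, 0], "gripper": -1},
    {"xyz": [0, -0.5, -0.5], "turn": [0, 0, 0], "gripper": -1},
    {"xyz": [0, -0.5, -0.5], "turn": [0, 0, 0], "gripper": -1},
    {"xyz": [0, -0.5, -0.5], "turn": [0, 0, 0], "gripper": -1},
    {"xyz": [0, -0.5, -0.5], "turn": [0, 0, 0], "gripper": -1},
    {"xyz": [0, -0.5, -0.3], "turn": [0, 0, 0], "gripper": -1},
    {"xyz": [0, -0.5, 0], "turn": [0, 0, 0], "gripper": -1},
    {"xyz": [0, -0.5, 0], "turn": [0, 0, 0], "gripper": -1},
    {"xyz": [0, 0, 0], "turn": [0, 0, 0], "gripper": -1},
    {"xyz": [0, 0, 0], "turn": [0, 0, 0], "gripper": -1},
    {"xyz": [0, 0, 0], "turn": [0, 0, 0], "gripper": -1},
    {"xyz": [0, 0, 0], "turn": [0, 0, 0], "gripper": -1},
    {"xyz": [0, 0, 0], "turn": [0, 0, 0], "gripper": -1},
    {"xyz": [0, 0, 0], "turn": [0, 0, 0], "gripper": -1},
    {"xyz": [0, 0, 0], "turn": [0, 0, 0], "gripper": -1},
    {"xyz": [0, 0, 0], "turn": [0, 0, 0], "gripper": -1}
  ]
}}

```text
time_s: 6.78
position: [0.4173, -0.0437, 0.2546]
tool_rot: [[0.047, 0.999, -0.0], [0.999, -0.047, 0.0], [0.0, -0.0, -1.0]]
ft_force: [0.3, -0.3, 0.6]
grip_width: -0.0002
```

```bash
python3 - <<'E'
from h import *
a,_=grab('side','s3');b,_=grab('wrist','w3')
o=np.hstack([a[100:400,180:460],cv2.resize(b,(400,300))])
cv2.imwrite('pics/s3c.png',o[:,:,::-1])
# lid angle from depth: grey points on raised lid in side view
im,d,E,k=load('s3')
v,u=np.mgrid[140:330:3,260:400:3];px=np.c_[u.ravel(),v.ravel()];P=pts(px,'s3')
P=P[(P[:,2]>.12)&(P[:,2]<.23)&(abs(P[:,1]+.02)<.17)&(P[:,0]>.6)]
c=np.median(P,0);n=np.linalg.svd(P-P.mean(0))[2][2];print(len(P),n,np.arccos(abs(n[2])),P.max(0))
E
```

```text
118 [-0.87556024  0.04845251 -0.4806731 ] 1.06937418534994 [0.73550381 0.13674147 0.21299126]
```

View pics/s3c.png

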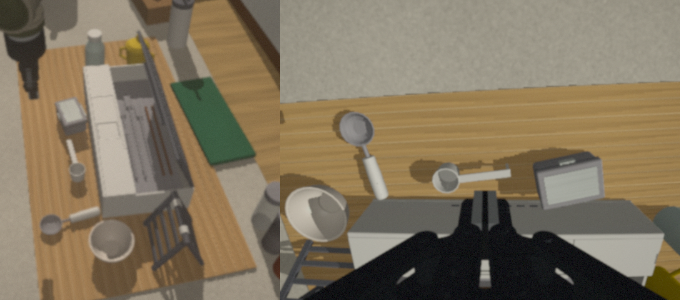

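The lid stands open, with its top edge at z ≈ 0.21 m as expected for 1.15 rad. The hand is clear and nothing looks shifted, so I'm handing in.

```bash
python3 - <<'E'
from h import *
a=load('side0')[0].astype(float);b=load('s3')[0].astype(float)
for n,(x0,y0,x1,y1) in dict(casefront=(262,165,300,312),tin=(230,195,270,238),scoop=(240,235,272,285),spoon=(218,300,282,338),bowl=(265,315,318,362),rack=(322,290,385,370)).items():
    g=[cv2.cvtColor(i[y0:y1,x0:x1].astype(np.float32),cv2.COLOR_RGB2GRAY) for i in(a,b)]
    print(n,np.round(cv2.phaseCorrelate(*g)[0],2))
print(order.close_job())
E
```

```text
casefront [0.05 0.03]
tin [-0.12  0.48]
scoop [-0.05  0.01]
spoon [-0.03  0.08]
bowl [-0.02  0.04]
rack [-0.15 -0.2 ]
the job is handed in; nothing more can be done
None
```

The lid is standing open, the hand is clear, and the job is handed in; the interface reports no verdict. I found the press plate by its seam in the top and wrist views, about 29 mm to the robot's right of the panel middle. I pressed it with shut fingertips, with at most about 6 N read at the wrist. The lid sprang up, and I backed away.

**Last checks:**
- **Lid:** the depth fit put it at 1.07 rad, and its edge height (0.213 m) fits the full 1.15 rad. The fit is rough, but both are above the 0.95 needed.
- **Things standing still:** in the side view the case front, tin, scoop, spoon, bowl and rack shifted by at most 0.5 pixel. The bottle and cup I only judged by eye; both were still standing.
- **Hand:** about 0.15 m back from the plate, with the wrist force near zero.
- **Press plate:** I did not measure that it had sprung back. Nothing was touching it at the end.
- **Time:** about 7 s of the 48 s were used.

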